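Level the rocking counter scale with a wedge, then weigh the filter

TASK

The counter scale rocks because its front left foot has lost its rubber pad. Take the thicker of the two wooden wedges and push it, thin end first, under the scale's left edge near that corner until the scale stands level and the wedge is jammed tight; only then set the oil filter down gently, upright, in the middle of the steel pan. Leave everything else where it is.

Things in the scene. Friction and masses are not known exactly. Their poses are not given: they have to be found in the camera images.
- scale: Counter scale, white, steel pan on top, sloping front panel with display and keys facing its own -x (to the robot). 240 mm along its x, 200 mm along y, 65 mm high; +y is its left. It rocks but does not slide. Origin: on the counter under its middle; axes level, turned with the scale. Four feet at (+-100, +-80) mm, 25 mm wide; the front left one (-100, +80) is a bare 10 mm screw.
- scale_top (a joint): Rocking angle of the scale (rad) about the line through its front right and rear left feet: 0 = level, hard up against its stop with the three good feet down; -0.06 = rocked down onto the bare screw, where its own weight keeps it (about 3 N at the left edge lifts it).
- scale_gap (a point): Point on the scale's lower left edge where the wedge goes under, centred, moving along the scale's -y (scale frame x -45, y +100 mm; clear underneath 150 mm deep). 15.5 mm above the counter when rocked down, 22 mm when level. The thick wedge touches it about 55 mm in and is tight about 88 mm in; from there the push rises steeply: press to 15 to 20 N.
- scale_pan (a point): Middle of the top face of the flat steel pan (150 mm along the scale's x, 176 mm along its y), 65 mm above the counter when level, 38 mm behind the scale's middle.
- wedge_thick: The thicker plain beech wedge, 140 mm long, 40 mm wide, 5 mm thick at the tip, 32 mm at the heel, flat underneath, straight slope on top; lies on the counter. Origin: middle of the underside; +x points to the thin tip (tip at +70 mm, heel face at -70 mm), z up. 85 g. Friction about 0.6: it stays where it is jammed.
- wedge_thin: The thinner beech wedge of the same length and width, 3 mm at the tip, only 13 mm at the heel: too thin for the gap. Same axes and origin. To be left alone.
- oil_filter: Spin-on oil filter can, orange, standing upright, 68 mm across, 72 mm high, 0.24 kg. Origin: centre of the underside, z up.
- calculator: Grey calculator, 125x75x18 mm, lying loose behind the work; to be left alone. Origin: centre of the underside.
- relay_spare: Small white carton, 41x50x36 mm, loose on the counter in front of the scale; to be left alone. Origin: centre of the underside.

How it is judged:
By the outcome, as a careful person would: the job done as asked, in the order asked, and still so for the second after the job is handed in, with the robot touching nothing.
It also fails if it takes over 54 s, if anything falls off the work surface, if the arm or the gripper's body presses on something with over 40 N, if the wrist force passes 120 N, or if a joint passes its speed limit or range.

ROBOT

A 6-joint arm with a two-finger parallel gripper is mounted at the origin on the work surface; the furniture and walls round the work are solid. World frame = base frame: x ahead of the robot, y to its left, z up, the work surface at z = 0. Lengths are in m, angles in rad, forces in N, time in s.
With the tool pointing down it reaches from about 0.35 to 0.875 m from the base axis. Payload 15.5 kg.
Tool frame: the origin (TCP) lies midway between the tips of the shut fingers; the grasp point (between the pads) lies 19 mm behind it; z points along the fingers, y is the line along which they close (so a half turn about z gives the same grasp; the last joint's range is limited). The gripper opens to 85 mm and grips with 20 to 120 N. Pads are 22 mm wide; open, the fingers measure 114 mm over their backs; the gripper's body (76 mm by 85 mm) begins 54 mm behind the grasp point. The pads swing forward as they close: fully open they stand 13 mm farther back than shut.
Start: joints at [1.177, 0.494, 1.345, -0, 1.302, -0.096], TCP at [0.184, 0.597, 0.231] pointing down, gripper open.
Joint ranges: [-2.91, 2.91], [-0.82, 2.16], [0.22, 2.67], [-1.22, 4.37], [0.12, 2.79], [-3.08, 3.08]. Speed limits (rad/s): [1.89, 1.89, 2.57, 3.01, 3.01, 3.01].

INTERFACE

Orientations are given as [roll, pitch, yaw] about the fixed x, y, z axes, in that order (R = Rz(yaw) Ry(pitch) Rx(roll)).
In Python, from workcell import arm gives the robot as it stands. The module is installed in compiled form; this text tells all that it offers.
- The arm moves only by the tool jog_arm, never from a script. Its argument "rows" is a list of rows, each a list of 7 numbers: the turn, a rotation vector about the world's x, y, z scaled (see below), then the shift along the world's x, y, z scaled (see below), then the gripper's target within -1 to 1 (fully open at 1, half-way at 0, shut at -1). In form: [[ax, ay, az, dx, dy, dz, gripper], ...]. A call has 1 to 20 rows; each row shifts and turns the commanded pose from where the row before left it; what a row does not reach is not made up. The controller multiplies each number of a shift by 500 mm and each number of a turn by 30 degrees. A row lasts 1/8 s, in which the tool goes at most 62.5 mm and 10.7 degrees, less where a joint would pass 70% of its speed; a pose out of reach is approached as far as the arm can. A call with a number of a shift or a turn outside -1 to 1 is refused whole. A call with a gripper value outside its range is refused whole. The fingers move at their own pace and stop on an object; "force" is the grip in N (left out, the last holds). Time passes only in rows, so rows that do not move let the fingers close. It gives the time, the measured TCP pose, the force, the opening and the grip force at its end, in the units of the state.
- arm.sense(): the state, without advancing time (a new reading comes with each control period).
- arm.grab_frame(name): name is "scene" or "top" or "wrist"; returns the picture (384x512x3 uint8, blue, green, red); there is no depth.
- arm.calibration(name): a dict with "camera_matrix" (3x3 intrinsics, pixels), "extrinsics" (4x4, takes a point from camera to world coordinates). Camera axes: x right, y down, z forward; pixel columns grow to the right and rows downward; lengths in m; the calibration is good to about 2 mm. A picture is of the moment at which its call begins: read the wrist's pose just before it. calibration takes no time and is no camera call; for the wrist camera it gives the pose at the moment of the call.
- arm.sign_off(): hands the job in; it is judged then, once.
The state is a dict: "t": time; "qpos": joint angles; "dq": joint speeds; "effort": joint torques, N m; "eef_pos": TCP position; "orientation": TCP orientation; "ft_force": force on the tool from outside, world axes, zero at the start; "torque": the same for the moment, N m; "grip_width": finger opening in m; "gripper_force": force on a finger pad.
Only numpy, scipy, OpenCV 4.12 (cv2) and the standard library are available. Lean on these libraries where they do the work, as an engineer would, in place of code of your own. Each camera call takes 0.05 s, during which the arm holds its last target. There are 200 camera calls.

## Working session

There is one attempt and no reset: what is moved stays moved. The work goes in short steps, Python scripts to look and compute and a tool call to move; the robot and the scene stay as the last step left them, time stands still between calls to the robot, and variables do not carry over. Pictures are saved under pics/ and viewed, at most 10 in all, crops included, and the job is handed in when it is done.

Besides the shell and the picture viewer there is one more tool, called after "Emit:" as a command line: name --pt "numbers of a row" for each row, then --argument value for the rest. jog_arm: Moves the arm, as the interface text tells. Shifts and turns lie within -1 to 1; 1 stands for 500 mm of shift or 30 degrees of turn. Its arguments: {"type":"object","properties":{"rows":{"type":"array","items":{"type":"array","items":{"type":"number"}}},"force":{"type":"number"}},"required":["rows"]}

```bash
mkdir -p pics; cat > h.py <<'E'
import numpy as np, cv2
from workcell import arm
def ray(name,u,v,z,c=None):
    c=c or arm.calibration(name); K=np.array(c["camera_matrix"]);T=np.array(c["extrinsics"])
    d=T[:3,:3]@np.linalg.solve(K,[u,v,1.]);o=T[:3,3]
    return o+d*(z-o[2])/d[2]
def proj(name,P):
    c=arm.calibration(name);K=np.array(c["camera_matrix"]);T=np.linalg.inv(np.array(c["extrinsics"]))
    p=K@(T[:3,:3]@np.array(P)+T[:3,3]);return p[:2]/p[2]
E
python3 - <<'E'
from h import *
s=arm.sense();print(s)
for n in("top","scene"):
    f=arm.grab_frame(n);cv2.imwrite(f"pics/{n}0.png",cv2.resize(f,(800,600),interpolation=cv2.INTER_CUBIC));print(n,arm.calibration(n))
E
```

```text
{'t': 0.0, 'qpos': array([ 1.17647199e+00,  4.94210825e-01,  1.34615918e+00, -4.43426983e-05,
        1.30251739e+00, -9.55000508e-02]), 'dq': array([-0.00049684, -0.00044721,  0.00086101,  0.00014197,  0.00124877,
       -0.00036515]), 'effort': array([-9.29936141e-04, -8.82148933e+01, -3.83870351e+01, -1.14506647e-04,
        9.91745212e-03,  4.11344593e-05]), 'eef_pos': array([0.18386086, 0.59694337, 0.23067357]), 'orientation': array([-3.14029973e+00, -8.09139591e-05,  2.84278010e+00]), 'ft_force': array([ 0.69604478, -0.52628336, -0.59069132]), 'torque': array([0.03711042, 0.00654153, 0.01208782]), 'gripper_force': 0.0, 'grip_width': 0.08574707732048803}
top {'camera_matrix': array([[371.72049901,   0.        , 259.04225759],
       [  0.        , 371.72049901, 192.71359691],
       [  0.        ,   0.        ,   1.        ]]), 'extrinsics': array([[ 0.01093076, -0.99929513,  0.03591334,  0.56380315],
       [-0.99993866, -0.01085944,  0.00218015,  0.14508348],
       [-0.00178862, -0.03593497, -0.99935253,  0.93019682],
       [ 0.        ,  0.        ,  0.        ,  1.        ]])}
scene {'camera_matrix': array([[402.09150133,   0.        , 265.0783484 ],
       [  0.        , 402.09150133, 195.4215931 ],
       [  0.        ,   0.        ,   1.        ]]), 'extrinsics': array([[-0.96499404, -0.17453586,  0.19576451,  0.38922952],
       [-0.26176231,  0.59442991, -0.76035095,  0.91562506],
       [ 0.01634023, -0.78497791, -0.61930823,  0.6861476 ],
       [ 0.        ,  0.        ,  0.        ,  1.        ]])}
```

View pics/top0.png

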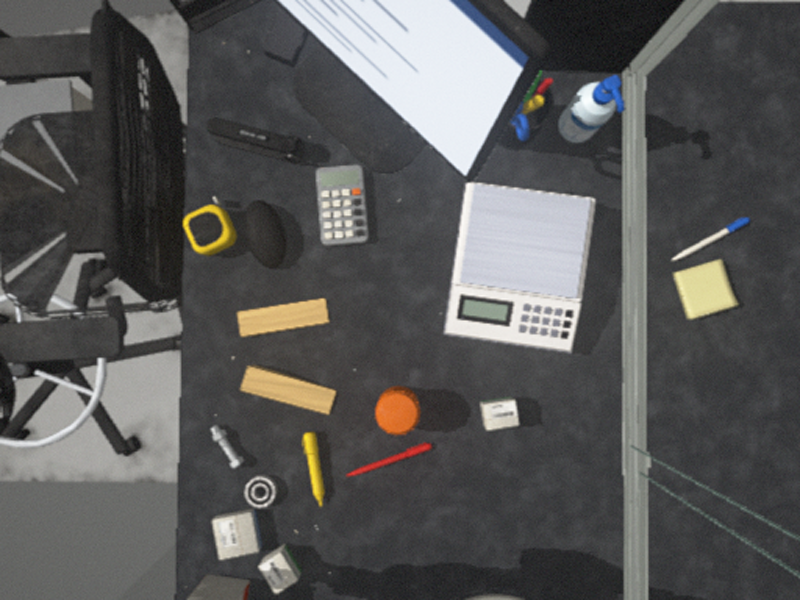

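View pics/scene0.png

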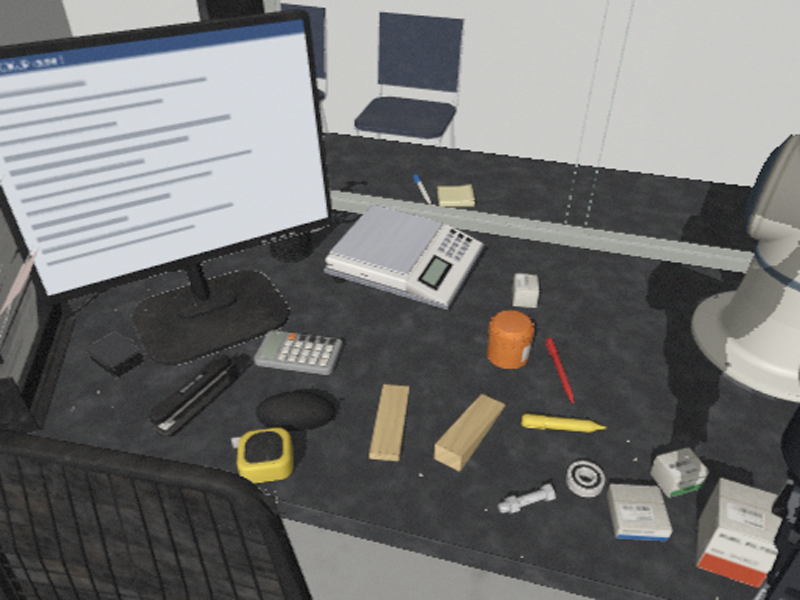

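The top view shows the scale at about (520,265). The thick wedge is the nearer one, at (288,390), with its heel on the left; the scene view shows its tall heel at (450,455). The filter is at (398,410). Next I'll fit the poses by silhouette in both cameras.

```bash
cat >> h.py <<'E'
from scipy.optimize import minimize
def wedge(a=.005,h=.032):
    return np.array([[sx*.07,sy*.02,z] for sx,t in((1,a),(-1,h)) for sy in(1,-1) for z in(0,t)])
def cyl(r=.034,h=.072):
    t=np.linspace(0,2*np.pi,40);return np.array([[r*np.cos(k),r*np.sin(k),z] for k in t for z in(0,h)])
def xf(V,p):
    c,s=np.cos(p[2]),np.sin(p[2]);return V@np.array([[c,s,0],[-s,c,0],[0,0,1]])+[p[0],p[1],0]
def fit(V,masks,p0,scale=(.02,.02,.2)):
    S=4; M={n:cv2.resize(m,None,fx=S,fy=S,interpolation=cv2.INTER_LINEAR)>127 for n,m in masks.items()}
    C={n:(np.array(arm.calibration(n)["camera_matrix"]),np.linalg.inv(np.array(arm.calibration(n)["extrinsics"]))) for n in M}
    def cost(p):
        J=0
        for n in M:
            K,T=C[n];W=xf(V,p)@T[:3,:3].T+T[:3,3];q=W@K.T;q=q[:,:2]/q[:,2:]
            im=np.zeros(M[n].shape,np.uint8);h=cv2.convexHull((((q+.5)*S-.5)*16).round().astype(np.int32));cv2.fillConvexPoly(im,h,1,shift=4)
            b=im>0;J+=1-(b&M[n]).sum()/(b|M[n]).sum()
        return J/len(M)
    k=len(p0);sx=[p0]+[[p0[j]+(scale[j] if i==j else 0) for j in range(k)] for i in range(k)]
    f=(lambda p:cost(p)) if k==3 else (lambda p:cost([p[0],p[1],0]))
    r=minimize(f,p0,method="Nelder-Mead",options=dict(initial_simplex=sx,xatol=1e-4,fatol=1e-4));return r.x,r.fun
def mask(f,lo,hi,uv):
    m=cv2.inRange(cv2.cvtColor(f,cv2.COLOR_BGR2HSV),lo,hi);m=cv2.morphologyEx(m,cv2.MORPH_CLOSE,np.ones((3,3)))
    n,l,st,_=cv2.connectedComponentsWithStats(m);i=l[int(uv[1]),int(uv[0])];return ((l==i)*255).astype(np.uint8) if i else m*0
E
python3 - <<'E'
from h import *
k=1.5625
F={n:arm.grab_frame(n) for n in("top","scene")}
W=((8,50,60),(30,255,255));O=((0,150,60),(14,255,255))
for nm,V,c,uv in(("thick",wedge(),W,((288,390),(470,425))),("thin",wedge(.003,.013),W,((283,317),(390,425))),("can",cyl(),O,((398,410),(510,345)))):
    ms={n:mask(F[n],*c,(u[0]/k,u[1]/k)) for n,u in zip(F,uv)}
    g=ray("top",uv[0][0]/k,uv[0][1]/k,.015)
    p0=[g[0],g[1]]+([] if nm=="can" else [-1.7])
    print(nm,[int((m>0).sum()) for m in ms.values()])
    for sub in(["top","scene"],["top"]): print(fit(V,{n:ms[n] for n in sub},p0))
for n,uv in(("pan",((468,183),(595,198),(580,300),(455,284))),):
    for u in uv: print(n,ray("top",u[0]/k,u[1]/k,.062).round(4))
for u in((573,352),(445,333)):print("front",ray("top",u[0]/k,u[1]/k,.03).round(4))
for u in((482,403),(517,400),(520,427),(487,431)):print("relay",ray("top",u[0]/k,u[1]/k,.036).round(4))
f=F["top"][105:235,270:390];cv2.imwrite("pics/crop1.png",cv2.resize(f,None,fx=4.5,fy=4.5,interpolation=cv2.INTER_CUBIC))
E
```

```text
thick [1135, 1102]
(array([ 0.45513674,  0.32629653, -1.8651323 ]), np.float64(0.0482744640646422))
(array([ 0.45566403,  0.3282153 , -1.86631308]), np.float64(0.06736007924715204))
thin [1037, 938]
(array([ 0.56996999,  0.33963012, -1.39771813]), np.float64(0.06533133519582202))
(array([ 0.57034974,  0.34063098, -1.39176531]), np.float64(0.08341369334619098))
can [704, 867]
(array([0.42955526, 0.15679206]), np.float64(0.13455330956979805))
(array([0.43238837, 0.15664712]), np.float64(0.09994403134244823))
pan [0.7741 0.0536 0.062 ]
pan [ 0.7533 -0.1375  0.062 ]
pan [ 0.5995 -0.115   0.062 ]
pan [0.6215 0.072  0.062 ]
front [ 0.5203 -0.1138  0.03  ]
front [0.5475 0.0842 0.03  ]
relay [0.4412 0.0271 0.036 ]
relay [ 0.4464 -0.0264  0.036 ]
relay [ 0.4054 -0.0312  0.036 ]
relay [0.3987 0.0192 0.036 ]
```

View pics/crop1.png

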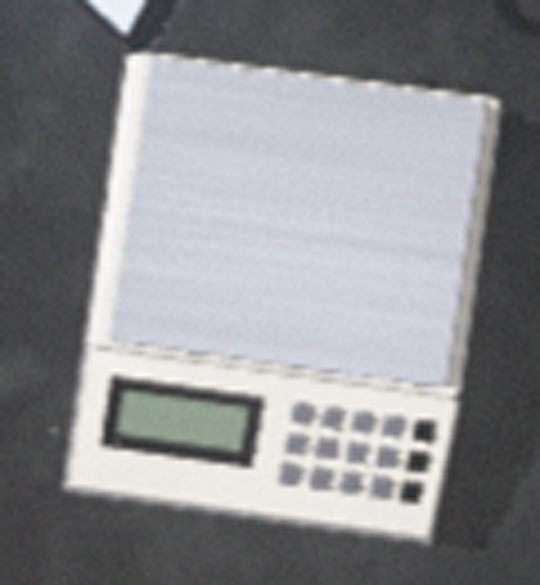

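```bash
cat >> h.py <<'E'
from scipy.spatial.transform import Rotation as R
from scipy.optimize import least_squares
def tilt(P,th):
    d=np.array([.1,.08,0]);d/=np.linalg.norm(d);return R.from_rotvec(d*th).apply(P)
PAN=np.array([[.113,.088,.065],[.113,-.088,.065],[-.037,-.088,.065],[-.037,.088,.065]])
def fitscale(name,uv,th,p0=(.645,-.025,-.15),P=PAN,free=False):
    f=lambda p:np.array([proj(name,w) for w in xf(tilt(P,p[3] if free else th),p)]).ravel()-np.array(uv).ravel()
    r=least_squares(f,list(p0)+([th] if free else []));return r.x,r.fun.round(2)
E
python3 - <<'E'
from h import *
uv=(np.array([(148,57),(487,98),(448,387),(112,345)])+.5)/4.5-.5+[270,105]
p,e=fitscale("top",uv,-.06);print(p,e)
for P in((-.12,.1,.02),(-.12,-.1,.02),(.12,.1,.06)): print(P,(proj("top",xf(tilt(np.array([P]),-.06),p)[0])-[270,105]+.5)*4.5)
c,s=np.cos(p[2]),np.sin(p[2])
print("gap",xf(np.array([[-.045,.1,0],[-.045,.2,0]]),p),"pan",xf(np.array([[.038,0,0]]),p))
# rim rows for can in wrist? monitor lower corner
E
```

```text
[ 0.65183745 -0.02995697 -0.11913253] [-0.14  0.26  0.1   0.09  0.41 -0.03 -0.38 -0.32]
(-0.12, 0.1, 0.02) [ 66.14939469 494.2701808 ]
(-0.12, -0.1, 0.02) [432.60907941 542.82779246]
(0.12, 0.1, 0.06) [126.18291866  44.70835189]
gap [[0.6190415  0.07468254 0.        ]
 [0.63092659 0.17397375 0.        ]] pan [[ 0.68956811 -0.0344733   0.        ]]
```

Emit:
jog_arm --pt "0 0 -0.3323 0.0639 -0.0483 -0.018 0.45" --pt "0 0 -0.3323 0.0639 -0.0483 -0.018 0.45" --pt "0 0 -0.3323 0.0639 -0.0483 -0.018 0.45" --pt "0 0 -0.3323 0.0639 -0.0483 -0.018 0.45" --pt "0 0 -0.3323 0.0639 -0.0483 -0.018 0.45" --pt "0 0 -0.3323 0.0639 -0.0483 -0.018 0.45" --pt "0 0 -0.3323 0.0639 -0.0483 -0.018 0.45" --pt "0 0 -0.3323 0.0639 -0.0483 -0.018 0.45" --pt "0 0 -0.3323 0.0639 -0.0483 -0.018 0.45" --pt "0 0 0 0 0 0 0.45" --pt "0 0 0 0 0 0 0.45"

```text
t: 1.58
eef_pos: [0.4712, 0.3801, 0.1502]
orientation: [-3.141, 0.0, 1.278]
ft_force: [-0.5, 0.2, 0.5]
grip_width: 0.062
gripper_force: 0.0
```

```bash
python3 - <<'E'
from h import *
c=arm.calibration("wrist");f=arm.grab_frame("wrist");cv2.imwrite("pics/w1.png",f)
s=arm.sense();print(s["eef_pos"],s["orientation"],s["grip_width"])
for q in xf(wedge(),[.4553,.327,-1.8655]): print(proj("wrist",q).round())
E
```

```text
[0.47095032 0.3804003  0.15039242] [-3.14134235e+00 -5.70018897e-05  1.27870757e+00] 0.061933368917829676
[274. 293.]
[274. 296.]
[234. 293.]
[234. 296.]
[277. 156.]
[280. 165.]
[232. 156.]
[229. 165.]
```

View pics/w1.png

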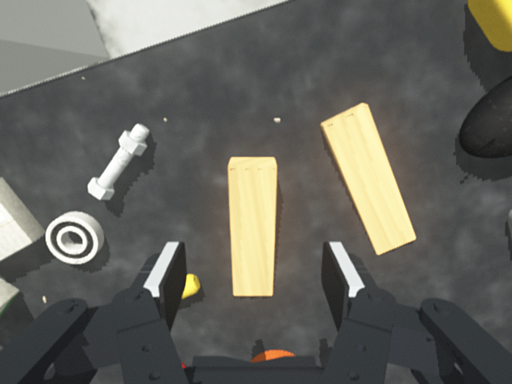

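The wedge appears within 2 px of the prediction (heel row ~160, tip row ~296), so I'm descending and gripping it.

Emit:
jog_arm --pt "0 0 0 0 0 -0.06 0.45" --pt "0 0 0 0 0 -0.06 0.45" --pt "0 0 0 0 0 -0.06 0.45" --pt "0 0 0 0 0 -0.06 0.45" --pt "0 0 0 0 0 -0.035 0.45" --pt "0 0 0 0 0 -0.016 0.45" --pt "0 0 0 0 0 0 -1" --pt "0 0 0 0 0 0 -1" --pt "0 0 0 0 0 0 -1" --pt "0 0 0 0 0 0 -1" --pt "0 0 0 0 0 0 -1" --pt "0 0 0 0 0 0 -1" --force 80

```text
t: 3.12
eef_pos: [0.472, 0.3803, 0.0057]
orientation: [3.141, -0.001, 1.277]
ft_force: [-1.1, 0.4, 6.8]
grip_width: 0.0385
gripper_force: 80.9
```

Emit:
jog_arm --pt "0 0 0 0 0 0.05 -1" --pt "0 0 0 0 0 0.08 -1" --pt "0 0 0 0 0 0.08 -1" --pt "0 0 0.0557 0.0548 -0.0539 0 -1" --pt "0 0 0.0557 0.0548 -0.0539 0 -1" --pt "0 0 0.0557 0.0548 -0.0539 0 -1" --pt "0 0 0.0557 0.0548 -0.0539 0 -1" --pt "0 0 0.0557 0.0548 -0.0539 0 -1" --pt "0 0 0.0557 0.0548 -0.0539 0 -1" --pt "0 0 0 0 0 -0.07 -1" --pt "0 0 0 0 0 -0.07 -1" --pt "0 0 0 0 0 -0.055 -1" --pt "0 0 0 0 0 0 -1" --pt "0 0 0 0 0 0 -1"

```text
t: 4.88
eef_pos: [0.6366, 0.2184, 0.0135]
orientation: [3.14, -0.0, 1.452]
ft_force: [-0.8, -0.2, -0.5]
grip_width: 0.0382
gripper_force: 80.4
```

```bash
python3 - <<'E'
from h import *
f=arm.grab_frame("wrist");t=arm.grab_frame("top")[90:280,190:400]
s=arm.sense();print(s["eef_pos"],s["orientation"],s["ft_force"])
p=[.6518,-.03,-.1191]
for P in((-.12,.1,.01),(.12,.1,.02),(-.045,.1,.0155),(-.12,.1,.02)): print(P,proj("wrist",xf(tilt(np.array([P]),-.06),p)[0]).round())
e=s["eef_pos"];w=[e[0]-.055*.119,e[1]-.055*.993,-1.69]
for q in xf(wedge(),w)+[0,0,e[2]-.0057]: print(proj("wrist",q).round())
t=cv2.resize(t,None,fx=2,fy=2,interpolation=cv2.INTER_CUBIC)
o=np.zeros((384,512+210,3),np.uint8);o[:,:512]=f;o[:190,512:]=t[::2,::2];cv2.imwrite("pics/w2.png",f);
cv2.imwrite("pics/w2.png",np.hstack([f[:380,:380] if 0 else cv2.resize(f,(400,300)),t[:300,:400]]))
E
```

```text
[0.63680169 0.21852324 0.01387964] [ 3.13948490e+00 -7.89495615e-04  1.45193291e+00] [ 0.53076378 -0.1009747  -0.99701269]
(-0.12, 0.1, 0.01) [135. 448.]
(0.12, 0.1, 0.02) [534. 479.]
(-0.045, 0.1, 0.0155) [252. 461.]
(-0.12, 0.1, 0.02) [129. 464.]
[287. 436.]
[288. 445.]
[221. 436.]
[220. 445.]
[297. 219.]
[307. 252.]
[212. 219.]
[203. 252.]
```

View pics/w2.png

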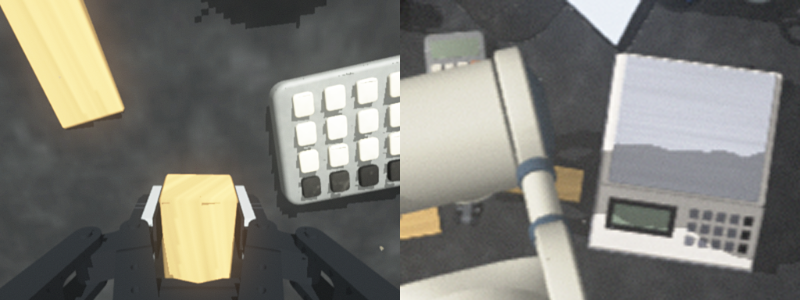

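Emit:
jog_arm --pt "0 0 0 0 0 -0.008 -1" --pt "0 0 0 0 0 -0.0075 -1" --pt "0 0 0 0 0 0 -1" --pt "0 0 0 -0.0048 -0.0397 0 -1" --pt "0 0 0 -0.0048 -0.0397 0 -1" --pt "0 0 0 -0.0048 -0.0397 0 -1" --pt "0 0 0 -0.0024 -0.0199 0 -1" --pt "0 0 0 0 0 0 -1" --pt "0 0 0 0 0 0 -1"

```text
t: 6.1
eef_pos: [0.6286, 0.148, 0.0057]
orientation: [3.139, 0.0, 1.452]
ft_force: [0.0, -8.5, 15.3]
grip_width: 0.0385
gripper_force: 82.1
```

Emit:
jog_arm --pt "0 0 0 0 0 0.0015 -1" --pt "0 0 0 -0.0012 -0.0099 0 -1" --pt "0 0 0 -0.0012 -0.0099 0 -1" --pt "0 0 0 -0.0012 -0.0099 0 -1" --pt "0 0 0 -0.0012 -0.0099 0 -1" --pt "0 0 0 0 0 0 -1" --pt "0 0 0 0 0 0 -1"

```text
t: 6.98
eef_pos: [0.6257, 0.1293, 0.0057]
orientation: [3.14, -0.001, 1.452]
ft_force: [0.2, 1.8, 6.9]
grip_width: 0.0385
gripper_force: 81.3
```

Emit:
jog_arm --pt "0 0 0 -0.0012 -0.0099 0 -1" --pt "0 0 0 -0.0012 -0.0099 0 -1" --pt "0 0 0 -0.0006 -0.005 0 -1" --pt "0 0 0 0 0 0 -1"

```text
t: 7.48
eef_pos: [0.6242, 0.1171, 0.0057]
orientation: [3.14, -0.001, 1.452]
ft_force: [0.9, 5.5, 6.2]
grip_width: 0.0388
gripper_force: 81.3
```

Emit:
jog_arm --pt "0 0 0 -0.0005 -0.004 0 -1" --pt "0 0 0 0 0 0 -1" --pt "0 0 0 0 0 0 -1"

```text
t: 7.85
eef_pos: [0.624, 0.1153, 0.0058]
orientation: [3.14, -0.001, 1.452]
ft_force: [1.4, 7.0, 7.4]
grip_width: 0.0387
gripper_force: 81.3
```

Emit:
jog_arm --pt "0 0 0 -0.0005 -0.004 0 -1" --pt "0 0 0 0 0 0 -1" --pt "0 0 0 0 0 0 -1"

```text
t: 8.22
eef_pos: [0.6237, 0.1134, 0.0058]
orientation: [3.14, -0.001, 1.452]
ft_force: [1.0, 6.7, 6.9]
grip_width: 0.0382
gripper_force: 81.3
```

Emit:
jog_arm --pt "0 0 0 -0.0005 -0.004 0 -1" --pt "0 0 0 0 0 0 -1" --pt "0 0 0 0 0 0 -1"

```text
t: 8.6
eef_pos: [0.6236, 0.112, 0.0057]
orientation: [3.14, -0.002, 1.452]
ft_force: [1.2, 13.1, 6.0]
grip_width: 0.0387
gripper_force: 81.1
```

Emit:
jog_arm --pt "0 0 0 -0.0002 -0.0016 0 -1" --pt "0 0 0 0 0 0 -1" --pt "0 0 0 0 0 0 -1"

```text
t: 8.98
eef_pos: [0.6236, 0.1119, 0.0057]
orientation: [3.14, -0.003, 1.452]
ft_force: [3.1, 20.3, 5.5]
grip_width: 0.0382
gripper_force: 81.0
```

Emit:
jog_arm --pt "0 0 0 0 0 0 0.45" --pt "0 0 0 0 0 0 0.45" --pt "0 0 0 0 0 0 0.45" --pt "0 0 0 0 0 0 0.45" --pt "0 0 0 0 0 0.03 0.45" --pt "0 0 0 0 0 0.07 0.45" --pt "0 0 0 -0.05 0 0.1 1" --pt "0 0 0 -0.1 0.05 0.1 1" --pt "0 0 0 -0.1 0.05 0.05 1" --pt "0 0 0 -0.05 0.05 0 1" --pt "0 0 0 0 0 0 1" --pt "0 0 0 0 0 0 1"

```text
t: 10.48
eef_pos: [0.4817, 0.1805, 0.1726]
orientation: [3.14, -0.0, 1.452]
ft_force: [-0.3, -1.1, -0.8]
grip_width: 0.0856
gripper_force: 0.0
```

```bash
python3 - <<'E'
from h import *
t=arm.grab_frame("top");s=arm.grab_frame("scene");print(arm.sense()["eef_pos"])
a=cv2.resize(t[105:238,240:390],None,fx=3,fy=3,interpolation=cv2.INTER_CUBIC)[:400,:450]
b=cv2.resize(s[120:253,200:316],None,fx=3,fy=3,interpolation=cv2.INTER_CUBIC)[:399,:348]
cv2.imwrite("pics/c3.png",np.hstack([a[:399],b]))
# predicted scale corners level in both
p=[.6518,-.03,-.1191]
W=xf(PAN,p);Wt=xf(tilt(PAN,-.06),p)
for X in(W,Wt):
    print([((proj("top",w)-[240,105]+.5)*3).round(1).tolist() for w in X],[((proj("scene",w)-[200,120]+.5)*3+[450,0]).round(1).tolist() for w in X])
O=((0,150,60),(14,255,255));k=1.5625
m=mask(t,*O,proj("top",[.43,.157,.07]));
print(int((m>0).sum()),fit(cyl(),{"top":m},[.432,.157]))
E
```

```text
[0.48187148 0.18013661 0.17210218]
[[192.9, 36.6], [416.5, 65.5], [393.7, 255.8], [168.7, 226.5]] [[481.6, 122.7], [562.1, 36.9], [697.9, 66.7], [630.4, 159.4]]
[[188.6, 39.2], [415.4, 66.0], [390.3, 258.3], [163.9, 229.4]] [[482.4, 124.9], [562.8, 31.8], [699.3, 66.4], [631.5, 166.9]]
0 (array([0.432, 0.157]), np.float64(1.0))
```

View pics/c3.png

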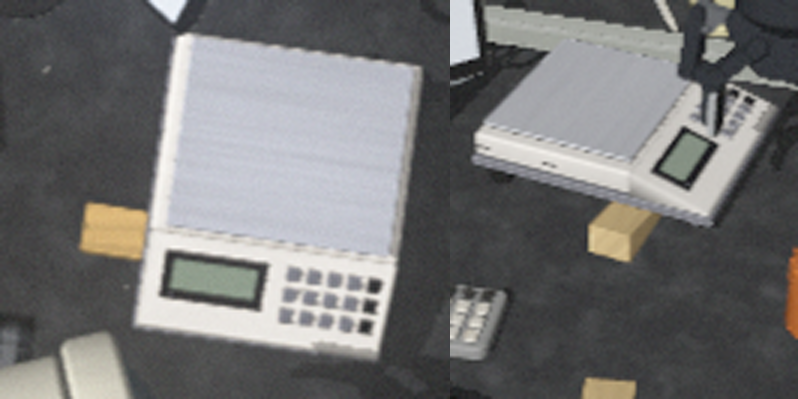

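The scale stands level: the pan corners match the level prediction. The wedge is in straight, with its heel at crop (85–145, 205–258). Now I'll go over the filter and check its position from close by.

Emit:
jog_arm --pt "0 0 0 -0.051 -0.0234 0 1" --pt "0 0 0 -0.051 -0.0234 0 1" --pt "0 0 0 0 0 0 1" --pt "0 0 0 0 0 0 1"

```text
t: 11.08
eef_pos: [0.4313, 0.1571, 0.1721]
orientation: [3.141, -0.0, 1.451]
ft_force: [0.5, 0.4, -0.5]
grip_width: 0.0855
gripper_force: 0.0
```

```bash
python3 - <<'E'
from h import *
w=arm.grab_frame("wrist");s=arm.grab_frame("scene");print(arm.sense()["eef_pos"],arm.sense()["grip_width"])
p=(.431,.1567)
t=np.linspace(0,2*np.pi,60)
for z,col in((.072,(0,255,0)),(0,(255,0,0))):
    for n,f in(("wrist",w),("scene",s)):
        q=np.array([proj(n,[p[0]+.034*np.cos(a),p[1]+.034*np.sin(a),z]) for a in t]);cv2.polylines(f,[(q*16).astype(np.int32)],True,col,1,cv2.LINE_AA,4)
b=cv2.resize(s[170:270,280:380],(288,288))
o=np.zeros((384,800,3),np.uint8);o[:,:512]=w;o[:288,512:]=b;cv2.imwrite("pics/w4.png",o)
E
```

```text
[0.43120055 0.15729686 0.17195225] 0.0851905195199678
```

View pics/w4.png

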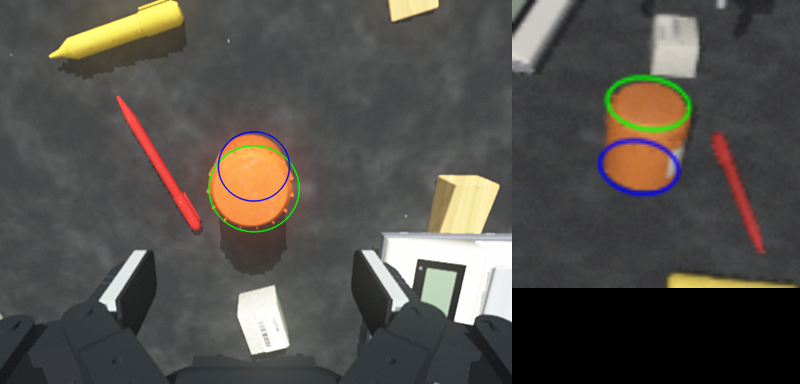

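The filter sits about 2 mm to the robot's side of the overlay. I'm correcting x, then descending and gripping lightly.

Emit:
jog_arm --pt "0 0 0 -0.005 -0.001 -0.04 1" --pt "0 0 0 0 0 -0.06 1" --pt "0 0 0 0 0 -0.06 1" --pt "0 0 0 0 0 -0.06 1" --pt "0 0 0 0 0 -0.05 1" --pt "0 0 0 0 0 -0.032 1" --pt "0 0 0 0 0 0 1" --pt "0 0 0 0 0 0 -1" --pt "0 0 0 0 0 0 -1" --pt "0 0 0 0 0 0 -1" --pt "0 0 0 0 0 0 -1" --pt "0 0 0 0 0 0 -1" --force 35

```text
t: 12.68
eef_pos: [0.4283, 0.1568, 0.0217]
orientation: [3.14, -0.001, 1.452]
ft_force: [0.3, -0.8, 8.8]
grip_width: 0.0647
gripper_force: 39.7
```

```bash
python3 - <<'E'
from h import *
from itertools import product
# monitor lower corner: triangulate from the first pictures
k=1.5625;P=[]
for n,u in(("top",(468,177)),("scene",(329,215))):
    a=ray(n,u[0]/k,u[1]/k,0);b=ray(n,u[0]/k,u[1]/k,.3);P.append((a,(b-a)/.3))
for z in(.05,.1,.15,.2,.25): print(z,*[(a+d*z).round(3) for a,d in P])
E
```

```text
0.05 [0.786 0.052 0.05 ] [ 0.829 -0.098  0.05 ]
0.1 [0.774 0.058 0.1  ] [ 0.795 -0.018  0.1  ]
0.15 [0.761 0.063 0.15 ] [0.76  0.061 0.15 ]
0.2 [0.748 0.068 0.2  ] [0.725 0.141 0.2  ]
0.25 [0.736 0.073 0.25 ] [0.691 0.221 0.25 ]
```

Emit:
jog_arm --pt "0 0 0 0 0 0.02 -1" --pt "0 0 0 0 0 0.06 -1" --pt "0 0 0 0 0 0.08 -1" --pt "0 0 0 0 0 0.06 -1" --pt "0 0 0 0.03 -0.022 0 -1" --pt "0 0 0 0.06 -0.044 0 -1" --pt "0 0 0 0.06 -0.044 0 -1" --pt "0 0 0 0.06 -0.044 0 -1" --pt "0 0 0 0.06 -0.044 0 -1" --pt "0 0 0 0.06 -0.044 0 -1" --pt "0 0 0 0.06 -0.044 0 -1" --pt "0 0 0 0.06 -0.044 0 -1" --pt "0 0 0 0.05 -0.036 0 -1" --pt "0 0 0 0.0226 -0.0166 0 -1" --pt "0 0 0 0 0 0 -1" --pt "0 0 0 0 0 0 -1"

```text
t: 14.68
eef_pos: [0.6879, -0.0341, 0.1305]
orientation: [-3.14, -0.0, 1.452]
ft_force: [0.1, 0.1, -3.1]
grip_width: 0.0649
gripper_force: 40.7
```

```bash
python3 - <<'E'
from h import *
w=arm.grab_frame("wrist");s=arm.grab_frame("scene");print(arm.sense()["eef_pos"],arm.sense()["ft_force"])
p=[.6518,-.03,-.1191]
for n,f in(("wrist",w),("scene",s)):
    q=np.array([proj(n,x) for x in xf(PAN,p)]);cv2.polylines(f,[(q*16).astype(np.int32)],True,(0,255,0),1,cv2.LINE_AA,4)
b=cv2.resize(s[90:210,200:320],(288,288))
o=np.zeros((384,800,3),np.uint8);o[:,:512]=w;o[:288,512:]=b;cv2.imwrite("pics/w5.png",o)
E
```

```text
[ 0.6881989  -0.03398915  0.13093058] [-0.3763149   0.01420227 -2.94978844]
```

View pics/w5.png

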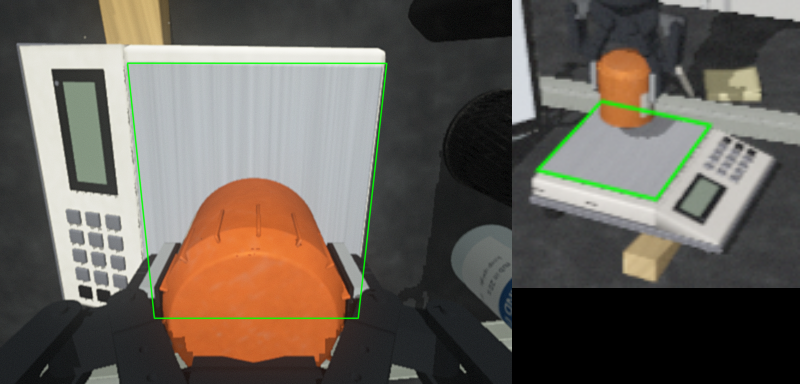

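The pan overlay matches the level pose, and the filter hangs upright over the pan's middle. Lowering it gently.

Emit:
jog_arm --pt "0 0 0 0.003 -0.001 -0.02 -1" --pt "0 0 0 0 0 -0.03 -1" --pt "0 0 0 0 0 -0.02 -1" --pt "0 0 0 0 0 -0.01 -1" --pt "0 0 0 0 0 0 -1" --pt "0 0 0 0 0 0 -1"

```text
t: 15.52
eef_pos: [0.6907, -0.0352, 0.0913]
orientation: [3.141, -0.0, 1.452]
ft_force: [0.7, -0.6, -2.7]
grip_width: 0.0646
gripper_force: 40.7
```

Emit:
jog_arm --pt "0 0 0 0 0 -0.003 -1" --pt "0 0 0 0 0 -0.002 -1" --pt "0 0 0 0 0 0 -1"

```text
t: 15.9
eef_pos: [0.6903, -0.0351, 0.0884]
orientation: [-3.141, 0.0, 1.452]
ft_force: [0.1, 1.1, -2.3]
grip_width: 0.0648
gripper_force: 40.7
```

Emit:
jog_arm --pt "0 0 0 0 0 -0.002 -1" --pt "0 0 0 0 0 0 -1"

```text
t: 16.15
eef_pos: [0.6904, -0.0351, 0.0874]
orientation: [-3.141, -0.0, 1.452]
ft_force: [-0.3, 0.6, -3.3]
grip_width: 0.0641
gripper_force: 40.7
```

Emit:
jog_arm --pt "0 0 0 0 0 -0.0015 -1" --pt "0 0 0 0 0 0 -1"

```text
t: 16.4
eef_pos: [0.6905, -0.0351, 0.0868]
orientation: [3.141, 0.0, 1.452]
ft_force: [0.5, -0.8, -1.2]
grip_width: 0.0645
gripper_force: 40.8
```

Emit:
jog_arm --pt "0 0 0 0 0 -0.001 -1" --pt "0 0 0 0 0 0 -1"

```text
t: 16.65
eef_pos: [0.6905, -0.0351, 0.0867]
orientation: [3.141, -0.0, 1.452]
ft_force: [-1.9, 0.7, 5.3]
grip_width: 0.0649
gripper_force: 41.4
```

Emit:
jog_arm --pt "0 0 0 0 0 0 0.8" --pt "0 0 0 0 0 0 1" --pt "0 0 0 0 0 0 1" --pt "0 0 0 0 0 0 1" --pt "0 0 0 0 0 0.02 1" --pt "0 0 0 0 0 0.06 1" --pt "0 0 0 0 0 0.08 1" --pt "0 0 0 0 0 0.08 1" --pt "0 0 0 -0.08 0 0.02 1" --pt "0 0 0 -0.1 0 0 1" --pt "0 0 0 -0.1 0 0 1" --pt "0 0 0 -0.1 0 0 1" --pt "0 0 0 -0.05 0 0 1" --pt "0 0 0 0 0 0 1" --pt "0 0 0 0 0 0 1"

```text
t: 18.52
eef_pos: [0.4764, -0.0352, 0.2168]
orientation: [3.14, 0.0, 1.452]
ft_force: [0.2, 0.7, 0.2]
grip_width: 0.0851
gripper_force: 0.0
```

```bash
python3 - <<'E'
from h import *
t=arm.grab_frame("top");s=arm.grab_frame("scene");print(arm.sense()["eef_pos"])
p=[.6518,-.03,-.1191];a=np.linspace(0,6.3,60)
ring=np.array([[.6896+.034*np.cos(x),-.0345+.034*np.sin(x),.137] for x in a])
for n,f in(("top",t),("scene",s)):
    for X,c in((xf(PAN,p),(0,255,0)),(ring,(255,0,0))):
        q=np.array([proj(n,x) for x in X]);cv2.polylines(f,[(q*16).astype(np.int32)],True,c,1,cv2.LINE_AA,4)
A=cv2.resize(t[105:238,240:373],(399,399));B=cv2.resize(s[90:223,190:323],(399,399))
cv2.imwrite("pics/c6.png",np.hstack([A,B]))
E
```

```text
[ 0.47642513 -0.03522917  0.21641785]
```

View pics/c6.png

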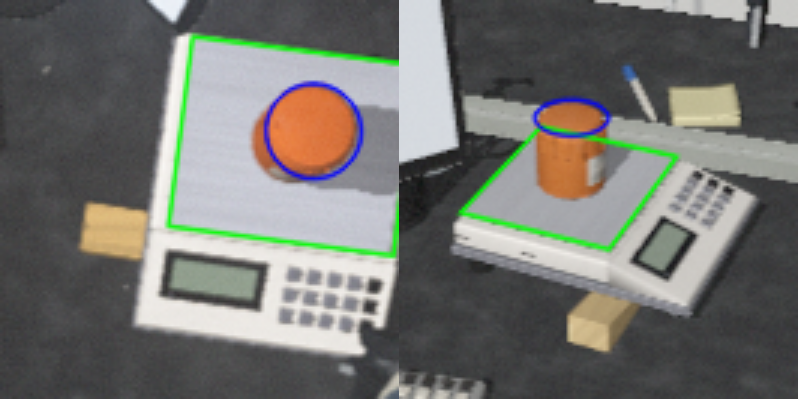

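The filter stands upright within about 2 mm of the pan's middle. The scale is level, the wedge is jammed and the arm is clear.

```bash
python3 -c "
from workcell import arm
print(arm.sign_off())"
```

```text
the job is handed in; nothing more can be done
None
```

The thick wedge is jammed under the scale's left edge (pressed to about 20 N) with the scale level; the oil filter was then set upright within about 2 mm of the pan's middle, and the job was handed in at about 19 s; no verdict was shown.

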